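# Pin the turning knob of the shelf lid

## Task

Fasten the lid of the steel shelf: turn the black knob clockwise so that the tongue swings over the lid and the hole in its collar comes under the guide, and pass the steel pin from its keeper down through the guide and the collar until its head sits flush on the guide. The knob has slipped on its spindle, so find the hole by feel and never force the pin, and let go of everything at the end. Leave the cups and the colander where they are.

Things in the scene. Friction and masses are not known exactly. Their poses are not given: they have to be found in the camera images.
- latch: Fixed steel part of the turning latch on the shelf's deck. Origin: on the spindle axis at deck level; z up, +x to the lid (lid edge at x 52 mm, lid top at z 13). Base plate x -66 to 46, y +-48, 14 mm high. Guide bracket on it: x -66 to -24, y +-13, z 26 to 40, reaching over the collar. Guide, collar and base holes in line take the pin; base hole 13.5 mm wide.
- guide_mouth (a point): Centre of the mouth of the guide's hole (10.5 mm wide, 14 mm deep, straight down) on top of the guide bracket: at x -36, y 0, z 40 mm in the latch's frame, same axes. A pin set in it while the collar's hole is elsewhere stops on the collar and stands there 20 mm above its home height; it drops, or can be pressed, through once the hole comes below, and then blocks the collar.
- collar_axis (a point): Fixed point on the spindle axis at the collar's top, z 23 mm in the latch's frame, same axes (does not turn). The collar is a steel disc, radius 46, 8 mm thick, with one through-hole, 11.5 mm wide, 36 mm from the axis, seen from above when not under the guide. Opposite it a tongue, 18 mm wide, reaches out 74 mm. Turns at 0.1 N m, stays where left; stop 0.9 rad clockwise past the guide.
- tongue_home (a point): Fixed point at x 65, y 0, z 15 mm in the latch's frame, same axes: where the tongue's end lies, over the lid's front edge, when the collar's hole is under the guide. At the start the collar stands 0.95 to 1.45 rad counter-clockwise (seen from above) of that, the tongue off the lid to the left.
- knob_grip (a point): Middle of the black bar-shaped knob on the spindle axis, 65 mm above the latch's origin. Bar 14 mm thick, 44 long (22 each way), 30 high. Its own -x axis points to the pointed nose (other end round), z up. The nose should point at the collar's hole but has slipped, and points 0.15 to 0.65 rad clockwise past it. It turns the collar rigidly up to 0.9 N m, then slips.
- pin_mid (a point): Middle of the upright steel pin, 32 mm above its tip, z up. Shank 9 mm wide, 37 long, tip bevel 1.5 mm; round head 16 mm wide, 27 high (5 to 32 mm above this point). About 60 g. Home: this point 35 mm above the latch's origin. While it stands in the guide, fingers across the knob's bar clear it only if the nose points within 0.75 rad of the guide.
- keeper_mouth (a point): Centre of the top of the keeper, a green drilled block 36 x 36 x 26 mm on the shelf's deck, left or right of the latch, in whose 11 mm hole the pin stands loosely at the start (tip on the deck, 26 mm below this point).
- shelf: The green painted steel shelf, 360 mm deep, 580 wide. Origin at the centre of its underside on the counter, +x away from the robot. Its front deck (x -180 to -28 mm), 120 mm above the counter, carries latch, keeper and a cup; behind it the hinged lid, top 133 mm above the counter, with a cup and a colander on it.
- cup_a_mid (a point): Middle of a white ceramic cup on the deck, 72 mm across, 68 mm high. Leave it.
- cup_b_mid (a point): Middle of a like cup on the lid, 72 mm across, 68 mm high. Leave it.
- colander_mid (a point): Middle of the red plastic colander on the lid, 176 mm across, 75 mm high. Leave it.

How it is judged:
By the outcome, as a careful person would: the job done as asked, in the order asked, and still so for the second after the job is handed in, with the robot touching nothing.
It also fails if it takes over 61 s, if anything falls off the work surface, if the arm or the gripper's body presses on something with over 40 N, if the wrist force passes 120 N, or if a joint passes its speed limit or range.

## Robot

A 6-joint arm with a two-finger parallel gripper is mounted at the origin on the work surface. World frame = base frame: x ahead of the robot, y to its left, z up, the work surface at z = 0. Lengths are in mm, angles in rad, forces in N, time in s.
With the tool pointing down it reaches from about 400 to 925 mm from the base axis. Payload 12.5 kg.
Tool frame: the origin (TCP) lies at the very end of the fingers, on their centre line; the grasp point (between the pads) lies 19 mm behind it; z points along the fingers, y is the line along which they close (so a half turn about z gives the same grasp; the last joint's range is limited). The gripper opens to 95 mm and grips with 3 to 60 N. Pads are 20 mm wide; open, the fingers measure 119 mm over their backs; the gripper's body (75 mm by 180 mm) begins 59 mm behind the grasp point.
Start: joints at [1.154, 0.491, 1.559, -0, 1.092, -0.106], TCP at [191.121, 595.079, 214.661] pointing down, gripper open.
Joint ranges: [-3.1, 3.1], [-0.84, 2.19], [0.05, 2.79], [-1.13, 4.28], [0.06, 2.93], [-2.69, 2.69]. Speed limits (rad/s): [2.22, 2.22, 2.79, 3.14, 3.14, 3.14].

## Interface

Orientations are given as [roll, pitch, yaw] about the fixed x, y, z axes, in that order (R = Rz(yaw) Ry(pitch) Rx(roll)).
In Python, from cell import state, imaging, env, spot_in, mark_of gives the robot as it stands. The module is installed in compiled form; this text tells all that it offers.
- The arm moves only by the tool step_arm, never from a script. Its argument "increments" is a list of rows, each an object with "slide": the shift along the tool's x, y, z in m, a list of three; "roll": the turn about the tool's z in rad. A call has 1 to 5 rows; each row is the pose to reach, as a shift and turn from the pose commanded when the call began, along the tool's axes at that moment; what a row does not reach only later rows make up. A row lasts 1/8 s, in which the tool goes at most 62.5 mm and 10.7 degrees, less where a joint would pass 70% of its speed; a pose out of reach is approached as far as the arm can. A call with a gripper value outside its range is refused whole. "fingers" is the opening, from 0 (shut) to 1 (fully open), set as the call begins (left out, the last holds). The fingers move at their own pace and stop on an object; the grip force is fixed at half the most. Time passes only in rows, so rows that repeat a pose let the fingers close. It gives the time, the measured TCP pose, the force, the opening and the grip force at its end, in the units of the state.
- state(): the state, without advancing time (a new reading comes with each control period).
- imaging.read_camera(name): name is "scene" or "top"; returns a dict with "color" (480x640x3 uint8, red, green, blue), "z_map" (480x640 float32, mm along the optical axis (not along the pixel's ray), 0 where there is no reading), "intrinsics" (3x3 intrinsics, pixels), "camera_from_world" (4x4, takes a point from world to camera coordinates). Camera axes: x right, y up, looking along -z (the intrinsics and any distortion apply to the point x, -y, -z); pixel columns grow to the right and rows downward; lengths in mm; the calibration is good to about 2 mm. A picture is of the moment at which its call begins.
- env.job_done(): hands the job in; it is judged then, once.
Trained networks look in the newest picture that a camera, given by its name, has taken for a name from the list of things; names that differ only in an ending like _2 or _b are one class to them, and where a whole thing is asked for, a point or a joint stands for the part that bears it (a point fixed in the world has none). Each returns a list of dicts, best first, with "confidence" (0 to 1); they miss things now and then, are a little off and sometimes report something else, mostly with a low value. They report only what shows in the picture. A call takes as long as a camera call.
- spot_in(camera, target): "bbox" ([left, top, right, bottom] in pixels, round what is visible of it).
- mark_of(camera, target): "uv" ([column, row] in pixels: a listed point, or the origin of a listed thing).
The state is a dict: "t": time; "joints": joint angles; "qvel": joint speeds; "tau": joint torques, N m; "eef_pos": TCP position; "tcp_rot": TCP orientation; "ft_force": force on the tool from outside, world axes, zero at the start; "moment": the same for the moment, N m; "opening": opening from 0.0 (shut) to 1.0 (fully open); "grip_force": force on a finger pad.
Only numpy, scipy, OpenCV 4.12 (cv2) and the standard library are available. Lean on these libraries where they do the work, as an engineer would, in place of code of your own. Each camera call takes 0.05 s, during which the arm holds its last target. There are 200 camera calls.

## Working session

There is one attempt and no reset: what is moved stays moved. The work goes in short steps, Python scripts to look and compute and a tool call to move; the robot and the scene stay as the last step left them, time stands still between calls to the robot, and variables do not carry over. Pictures are saved under pics/ and viewed, at most 10 in all, crops included, and the job is handed in when it is done.

Besides the shell and the picture viewer there is one more tool, called by a JSON object that holds its "name" and its "arguments", one argument or row to a line. step_arm: Moves the arm, as the interface text tells. Its arguments: {"type":"object","properties":{"increments":{"type":"array"},"fingers":{"type":"number"}},"required":["increments"]}

```bash
mkdir -p pics
cat > h.py <<'E'
import numpy as np, cv2
from cell import state, imaging, env, spot_in, mark_of
def ray(c,uv):
    K=c["intrinsics"];T=np.array(c["camera_from_world"]);R=T[:3,:3];t=T[:3,3]
    d=np.array([(uv[0]-K[0][2])/K[0][0],-(uv[1]-K[1][2])/K[1][1],-1.]);return -R.T@t,R.T@d
def atz(c,uv,z):
    o,d=ray(c,uv);return o+d*(z-o[2])/d[2]
def dep(c,uv):
    o,d=ray(c,uv);u,v=int(round(uv[0])),int(round(uv[1]))
    p=c["z_map"][max(v-1,0):v+2,max(u-1,0):u+2];p=p[p>0]
    return o+d*np.median(p) if p.size else None
def proj(c,P):
    T=np.array(c["camera_from_world"]);p=T[:3,:3]@P+T[:3,3];K=c["intrinsics"]
    return np.array([K[0][2]+K[0][0]*p[0]/-p[2],K[1][2]+K[1][1]*-p[1]/-p[2]])
E
python3 - <<'E'
from h import *
np.set_printoptions(precision=1,suppress=True)
Z=dict(latch=120,guide_mouth=160,collar_axis=143,tongue_home=135,knob_grip=185,pin_mid=152,keeper_mouth=146,shelf=0,cup_a_mid=154,cup_b_mid=167,colander_mid=170)
for n in("scene","top"):
    c=imaging.read_camera(n);cv2.imwrite(f"pics/{n}0.png",c["color"][:,:,::-1])
    print(n,ray(c,(320,240)))
    for k,z in Z.items():
        for r in mark_of(n,k)[:2]: print(k,round(r["confidence"],2),np.array(r["uv"]),atz(c,r["uv"],z),dep(c,r["uv"]) if 0<r["uv"][0]<639 and 0<r["uv"][1]<479 else '')
print(state())
E
```

```text
scene (array([1016.3,  334.9,  563.8]), array([-0.6, -0.4, -0.7]))
latch 0.91 [304.7 208.9] [543.5 -18.1 120. ] [568.    0.2 143. ]
guide_mouth 0.9 [317.7 176.8] [503.8 -19.6 160. ] [504.4 -19.2 160.5]
collar_axis 0.68 [305.  191.4] [529.4 -27.1 143. ] [540.7 -18.7 152.7]
tongue_home 0.9 [279.4 218.4] [601.  -24.1 135. ] [597.9 -26.9 131.7]
knob_grip 0.62 [305.7 168.3] [526.1 -27.  185. ] [542.  -15.3 197.3]
pin_mid 0.73 [163.4 202.9] [ 687.9 -181.2  152. ] [ 676.6 -199.1  137.7]
pin_mid 0.61 [428.  222.9] [503.7 175.3 152. ] [504.5 175.6 152.6]
keeper_mouth 0.8 [427.9 228.5] [508.4 178.3 146. ] [506.7 177.8 144.7]
cup_a_mid 0.9 [235.1 157.9] [ 528.2 -178.9  154. ] [ 549.6 -156.3  172. ]
cup_b_mid 0.84 [367.4 288.8] [679.6 173.5 167. ] [707.8 187.  200.1]
colander_mid 0.87 [164.  204.6] [ 704.6 -154.6  170. ] [ 678.4 -195.8  136.9]
top (array([495.5,  41.1, 859.7]), array([ 0.1, -0. , -1. ]))
latch 0.64 [353.  285.3] [529.1 -21.2 120. ] [526.9 -17.  169.2]
guide_mouth 0.96 [360.  303.4] [499.4 -28.1 160. ] [499.4 -28.2 159.4]
collar_axis 0.8 [353.7 284.4] [529.5 -20.4 143. ] [527.2 -
[... 589 characters left out ...]
521.3 -175.3  154. ] [ 522.3 -183.9  126. ]
cup_a_mid 0.65 [338.9 243.3] [594.2   3.  154. ] [597.1   1.8 133.2]
cup_b_mid 0.7 [235.4 191.7] [676. 167. 167.] [683.4 172.2 138.5]
colander_mid 0.83 [439.9 179.2] [ 694.3 -158.5  170. ] [ 703.5 -167.8  137.9]
colander_mid 0.37 [353.3 245.2] [588.9 -18.5 170. ] [594.  -21.8 132.4]
{'t': 1.2, 'joints': array([ 1.2,  0.5,  1.6,  0. ,  1.1, -0.1]), 'qvel': array([-0.,  0., -0.,  0.,  0., -0.]), 'tau': array([ -0. , -61.2, -25.8,   0.1,   0. ,  -0. ]), 'eef_pos': array([191.1, 595.1, 214.7]), 'tcp_rot': array([ 3.1, -0. ,  2.8]), 'ft_force': array([ 0.4, -0.3, -0.4]), 'moment': array([ 0., -0., -0.]), 'grip_force': 0.0, 'opening': 1.0013569261587851}
```

View pics/scene0.png

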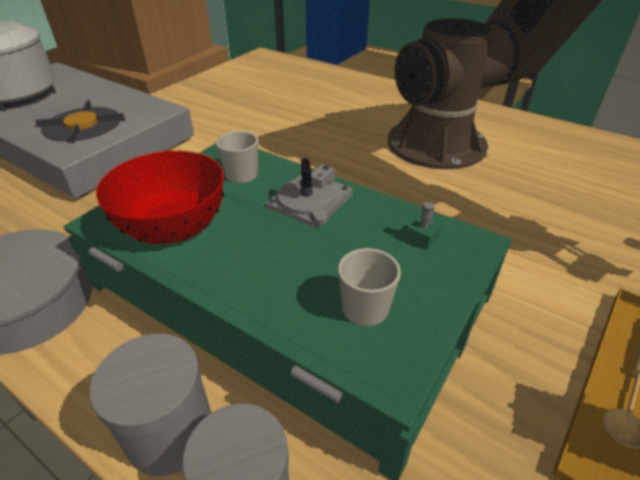

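View pics/top0.png

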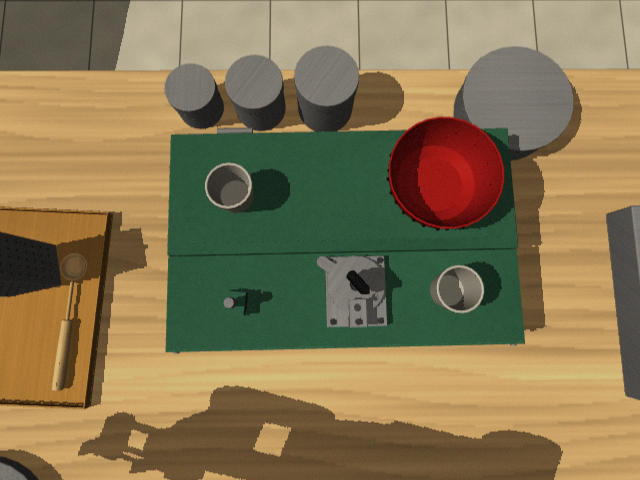

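```bash
cat >> h.py <<'E'
def cloud(c):
    K=c["intrinsics"];T=np.array(c["camera_from_world"]);z=c["z_map"];v,u=np.mgrid[:480,:640]
    p=np.stack([(u-K[0][2])/K[0][0]*z,-(v-K[1][2])/K[1][1]*z,-z],-1)
    P=(p-T[:3,3])@T[:3,:3];P[z<=0]=np.nan;return P
E
python3 - <<'E'
from h import *
np.set_printoptions(precision=1,suppress=True)
out=[]
for n,(u,v,s) in dict(scene=(255,145,110),top=(305,235,110)).items():
    c=imaging.read_camera(n)
    out.append(cv2.resize(c["color"][v:v+s,u:u+s,::-1],(400,400),interpolation=cv2.INTER_CUBIC))
    P=cloud(c)
    def rep(name,m):
        q=P[m]; 
        if len(q)<4: print(n,name,len(q));return
        a=cv2.minAreaRect(q[:,:2].astype(np.float32)); print(n,name,len(q),q.mean(0),"rect",a, "rng",q.min(0),q.max(0))
    X,Y,Z=P[...,0],P[...,1],P[...,2]
    near=(abs(X-530)<70)&(abs(Y+24)<60)
    rep("knobtop",near&(Z>192)&(Z<210)); rep("guide top",near&(Z>156)&(Z<164)); rep("base",near&(Z>130.5)&(Z<138)&(X<580))
    rep("pinhead",(abs(X-505)<40)&(abs(Y-175)<40)&(Z>172)); rep("keeper",(abs(X-505)<40)&(abs(Y-175)<40)&(Z>140)&(Z<150))
    rep("deck",(Z>115)&(Z<125)&(X>380)&(X<620)&(abs(Y)<350)); rep("lid",(Z>129.5)&(Z<136)&(X>560)&(X<820)&(abs(Y)<320))
cv2.imwrite("pics/crop1.png",np.hstack(out))
E
```

```text
scene knobtop 153 [535.4 -20.  196.6] rect ((532.5856323242188, -22.11100196838379), (42.60498046875, 14.102805137634277), 41.07571029663086) rng [515.3 -36.8 192. ] [550.   -5.2 198.9]
scene guide top 274 [494.1 -21.5 159.4] rect ((502.99298095703125, -23.370534896850586), (77.9756088256836, 27.74130630493164), 1.8937182426452637) rng [464.  -38.2 156.3] [542.   -9.9 163.9]
scene base 675 [533.   -7.  133.9] rect ((522.142333984375, -19.88652801513672), (115.1592025756836, 105.28460693359375), 2.214761734008789) rng [464.  -72.1 130.5] [579.2  34.8 137.9]
scene pinhead 127 [506.6 172.  180.3] rect ((504.22100830078125, 171.45025634765625), (16.220497131347656, 15.056814193725586), 34.70707321166992) rng [495.3 162.4 172.2] [512.5 179.2 185. ]
scene keeper 413 [508.2 172.8 144.9] rect ((504.3473205566406, 171.0034637451172), (36.382747650146484, 38.17166519165039), 84.9183349609375) rng [484.9 151.5 140. ] [523.4 190.6 149.3]
scene deck 12083 [504.6 101.2 119.6] rect ((518.64404296875, -6.599395751953125), (182.89126586914062, 582.60205078125), 0.47509124875068665) rng [ 424.9 -298.2
[... 827 characters left out ...]
2.54034423828125, 170.19467163085938), (14.607329368591309, 14.86128044128418), 88.9590072631836) rng [495.1 162.9 172.2] [510.  177.6 186.9]
top keeper 417 [502.6 169.1 145.9] rect ((502.78094482421875, 170.72691345214844), (36.401302337646484, 35.9027099609375), 85.18579864501953) rng [484.1 151.8 140.1] [521.8 189.5 149.1]
top deck 27160 [502.8   5.8 120.1] rect ((507.3560485839844, -6.328521728515625), (155.0650634765625, 581.6519165039062), 0.9322309494018555) rng [ 425.5 -298.2  115.2] [589.2 285.  125. ]
top lid 29805 [676.7  40.8 133.5] rect ((679.7796630859375, -3.009490966796875), (580.36865234375, 236.7574005126953), 89.5725326538086) rng [ 560.9 -292.6  129.5] [799.5 286.5 136. ]
```

View pics/crop1.png

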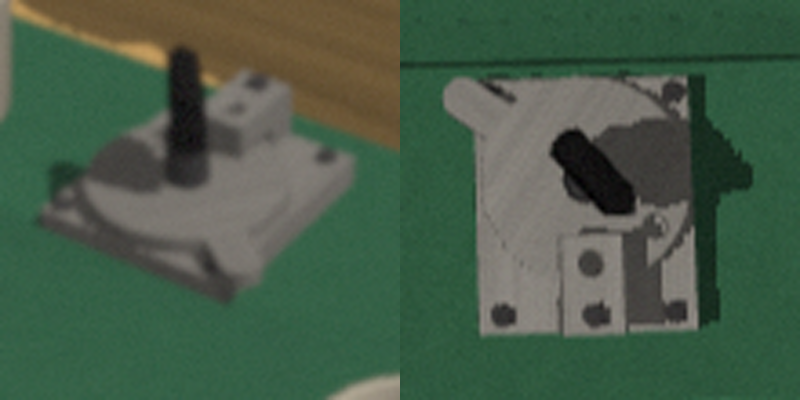

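Run:
```python
from h import *
np.set_printoptions(precision=2,suppress=True)
c=imaging.read_camera("top")
f=lambda x,y,ox=305,oy=235:(ox+(x-400)*.275-.36,oy+y*.275-.36)
ax=np.array([531.2,-23.2])
for nm,p,z in (("hole",(655,225),143),("tongue",(460,95),143),("guide",(590,262),160),("nose",(628,208),200),("round",(568,145),200)):
    w=atz(c,f(*p),z)[:2];d=w-ax;print(nm,w,d,np.hypot(*d),np.degrees(np.arctan2(d[1],d[0]))%360)
c=imaging.read_camera("scene")
for nm,p,z in (("guide",(257,82),160),):
    print(nm,atz(c,(255+257*.275-.36,145+82*.275-.36),z))
s=state();print(s["eef_pos"],s["tcp_rot"],s["joints"])
```

```text
hole [510.13 -53.5 ] [-21.07 -30.3 ] 36.908948979048425 235.18610381427317
tongue [567.58  31.27] [36.38 54.47] 65.50448218475162 56.258009847051035
guide [494.37 -23.22] [-36.83  -0.02] 36.83360205761017 180.0364185152155
nose [515.82 -35.27] [-15.38 -12.07] 19.55422884648587 218.1292803553507
round [541.29 -11.54] [10.09 11.66] 15.422534108835865 49.11895940713422
guide [472.33 -25.76 160.  ]
[191.12 595.07 214.66] [3.14 0.   2.83] [ 1.15  0.49  1.56 -0.    1.09 -0.11]
```

{"name": "step_arm", "arguments": {
  "increments": [
    {"slide": [-0.0427, -0.0404, -0.006], "roll": 0},
    {"slide": [-0.0854, -0.0808, -0.012], "roll": 0},
    {"slide": [-0.1281, -0.1212, -0.018], "roll": 0},
    {"slide": [-0.1708, -0.1616, -0.024], "roll": 0},
    {"slide": [-0.2135, -0.202, -0.03], "roll": 0}
  ],
  "fingers": 0.6
}}

```text
t: 2.02
eef_pos: [333.3, 335.8, 245.0]
tcp_rot: [3.141, 0.0, 2.831]
ft_force: [0.7, 1.0, 0.3]
opening: 0.605
grip_force: 0.0
```

{"name": "step_arm", "arguments": {
  "increments": [
    {"slide": [-0.0427, -0.0404, 0], "roll": 0},
    {"slide": [-0.0854, -0.0808, 0], "roll": 0},
    {"slide": [-0.1281, -0.1212, 0], "roll": 0},
    {"slide": [-0.1708, -0.1616, 0], "roll": 0},
    {"slide": [-0.2135, -0.202, 0], "roll": 0}
  ]
}}

```text
t: 2.65
eef_pos: [474.9, 78.0, 244.9]
tcp_rot: [3.141, 0.001, 2.831]
ft_force: [1.2, 0.5, 0.9]
opening: 0.599
grip_force: 0.0
```

{"name": "step_arm", "arguments": {
  "increments": [
    {"slide": [-0.0427, -0.0404, 0], "roll": 0.18},
    {"slide": [-0.0852, -0.0809, 0], "roll": 0.36},
    {"slide": [-0.0852, -0.0809, 0], "roll": 0.54},
    {"slide": [-0.0852, -0.0809, 0], "roll": 0.72},
    {"slide": [-0.0852, -0.0809, 0], "roll": 0.9}
  ]
}}

```text
t: 3.28
eef_pos: [530.5, -23.5, 244.6]
tcp_rot: [3.142, -0.0, 1.924]
ft_force: [-0.7, 0.5, 0.4]
opening: 0.602
grip_force: 0.0
```

{"name": "step_arm", "arguments": {
  "increments": [
    {"slide": [0, 0, 0], "roll": 0.18},
    {"slide": [0, 0, 0], "roll": 0.36},
    {"slide": [0, 0, 0], "roll": 0.54},
    {"slide": [0, 0, 0], "roll": 0.72},
    {"slide": [0, 0, 0], "roll": 0.9}
  ]
}}

```text
t: 3.9
eef_pos: [530.5, -23.2, 244.7]
tcp_rot: [3.141, -0.0, 1.025]
ft_force: [0.0, 0.1, -0.6]
opening: 0.602
grip_force: 0.0
```

{"name": "step_arm", "arguments": {
  "increments": [
    {"slide": [0, 0, 0], "roll": 0.16},
    {"slide": [0, 0, 0], "roll": 0.314},
    {"slide": [0, 0, 0], "roll": 0.314}
  ]
}}

```text
t: 4.28
eef_pos: [530.5, -23.2, 244.7]
tcp_rot: [3.142, -0.0, 0.718]
ft_force: [-0.6, 0.3, 0.2]
opening: 0.601
grip_force: 0.0
```

{"name": "step_arm", "arguments": {
  "increments": [
    {"slide": [0.0005, 0.0005, 0.03], "roll": 0},
    {"slide": [0.0005, 0.0005, 0.058], "roll": 0},
    {"slide": [0.0005, 0.0005, 0.073], "roll": 0},
    {"slide": [0.0005, 0.0005, 0.073], "roll": 0}
  ]
}}

```text
t: 4.78
eef_pos: [531.0, -23.3, 171.1]
tcp_rot: [-3.14, 0.001, 0.718]
ft_force: [0.3, -0.5, 0.1]
opening: 0.6
grip_force: 0.0
```

{"name": "step_arm", "arguments": {
  "increments": [
    {"slide": [0, 0, 0], "roll": 0},
    {"slide": [0, 0, 0], "roll": 0},
    {"slide": [0, 0, 0], "roll": 0},
    {"slide": [0, 0, 0], "roll": 0},
    {"slide": [0, 0, 0], "roll": 0}
  ],
  "fingers": 0
}}

```text
t: 5.4
eef_pos: [530.7, -22.8, 171.7]
tcp_rot: [-3.14, 0.0, 0.717]
ft_force: [-2.5, 6.0, 8.6]
opening: 0.144
grip_force: 30.0
```

```bash
python3 -c "
from cell import state
s=state();print(s)"
```

```text
{'t': 5.4, 'joints': array([-1.67776663e-01,  4.10520506e-01,  1.83769766e+00,  1.09919083e-03,
        8.94626026e-01,  6.85797363e-01]), 'qvel': array([ 0.00506026, -0.00615516,  0.0018766 ,  0.01798629,  0.01646892,
       -0.000969  ]), 'tau': array([ -6.19968653, -47.79151082, -24.38225448,  -1.88070484,
        -2.21310094,   0.0623189 ]), 'eef_pos': array([530.71963691, -22.81245447, 171.68670664]), 'tcp_rot': array([-3.14008144e+00,  1.29931568e-04,  7.16533977e-01]), 'ft_force': array([-2.51693856,  6.01614711,  8.56821913]), 'moment': array([0.78571063, 0.23618272, 0.12646039]), 'grip_force': 29.999535083770752, 'opening': 0.14383940565707987}
```

{"name": "step_arm", "arguments": {
  "increments": [
    {"slide": [0, -0.0005, 0], "roll": 0.1},
    {"slide": [0, -0.0005, 0], "roll": 0.2},
    {"slide": [0, -0.0005, 0], "roll": 0.3},
    {"slide": [0, -0.0005, 0], "roll": 0.4},
    {"slide": [0, -0.0005, 0], "roll": 0.5}
  ]
}}

```text
t: 6.02
eef_pos: [530.8, -23.0, 171.7]
tcp_rot: [3.141, 0.0, 0.214]
ft_force: [0.1, -0.6, 1.3]
opening: 0.147
grip_force: 30.0
```

{"name": "step_arm", "arguments": {
  "increments": [
    {"slide": [0, 0, 0], "roll": 0.1},
    {"slide": [0, 0, 0], "roll": 0.2},
    {"slide": [0, 0, 0], "roll": 0.3},
    {"slide": [0, 0, 0], "roll": 0.4},
    {"slide": [0, 0, 0], "roll": 0.4}
  ]
}}

```text
t: 6.65
eef_pos: [530.9, -23.1, 171.8]
tcp_rot: [3.141, -0.0, -0.183]
ft_force: [-0.9, -2.2, 1.9]
opening: 0.144
grip_force: 30.0
```

Run:
```python
from h import *
s=state();print(s["moment"],s["ft_force"],s["tcp_rot"],s["joints"],s["eef_pos"])
out=[]
for n,(u,v,s) in dict(scene=(255,145,110),top=(305,235,110)).items():
    c=imaging.read_camera(n)
    out.append(cv2.resize(c["color"][v:v+s,u:u+s,::-1],(400,400),interpolation=cv2.INTER_CUBIC))
cv2.imwrite("pics/crop2.png",np.hstack(out))
```

```text
[-0.60187678  0.43412239 -0.10233292] [-0.88546244 -2.19399558  1.92062903] [ 3.14128748e+00 -1.29469666e-04 -1.82540553e-01] [-1.67747297e-01  4.10185387e-01  1.83804693e+00 -3.94111203e-04
  8.93235433e-01  1.58583665e+00] [530.85448492 -23.14065687 171.76070859]
```

View pics/crop2.png

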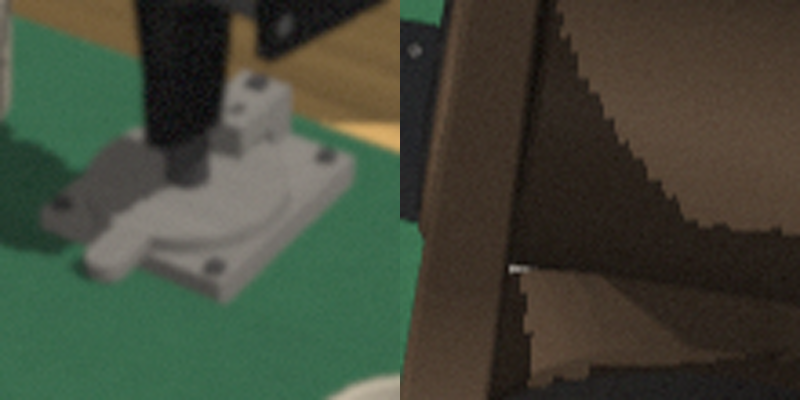

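{"name": "step_arm", "arguments": {
  "increments": [
    {"slide": [0, 0, 0], "roll": 0},
    {"slide": [0, 0, 0], "roll": 0},
    {"slide": [0, 0, -0.02], "roll": 0},
    {"slide": [0, 0, -0.05], "roll": 0},
    {"slide": [-0.015, -0.045, -0.063], "roll": 0}
  ],
  "fingers": 0.5
}}

```text
t: 7.38
eef_pos: [525.2, 23.1, 235.9]
tcp_rot: [-3.141, -0.002, -0.186]
ft_force: [0.2, 0.7, 0.2]
opening: 0.498
grip_force: 0.0
```

{"name": "step_arm", "arguments": {
  "increments": [
    {"slide": [-0.016, -0.047, 0], "roll": -0.1},
    {"slide": [-0.032, -0.094, 0], "roll": -0.2},
    {"slide": [-0.048, -0.14, 0], "roll": -0.28},
    {"slide": [-0.048, -0.14, 0], "roll": -0.28}
  ]
}}

```text
t: 7.88
eef_pos: [501.9, 173.1, 234.5]
tcp_rot: [-3.141, 0.0, 0.102]
ft_force: [0.0, 0.6, -0.3]
opening: 0.496
grip_force: 0.0
```

Run:
```python
from h import *
np.set_printoptions(precision=2,suppress=True)
s=state();print(s["eef_pos"],s["tcp_rot"],s["ft_force"])
c=imaging.read_camera("top");P=cloud(c);X,Y,Z=P[...,0],P[...,1],P[...,2]
near=(abs(X-531)<80)&(abs(Y+23)<70)
for nm,m in (("knob",near&(Z>192)&(Z<205)),("pin",(abs(X-503)<15)&(abs(Y-170)<15)&(Z>170)&(Z<190)),("tongue",near&(Z>139)&(Z<147)&(np.hypot(X-531,Y+23)>49))):
    q=P[m]; print(nm,len(q),cv2.minAreaRect(q[:,:2].astype(np.float32)) if len(q)>3 else '',q.mean(0) if len(q) else '')
    if nm=="tongue" and len(q): d=q[:,:2].mean(0)-[530.9,-23.1];print(np.degrees(np.arctan2(d[1],d[0])))
```

```text
[501.9  173.14 234.54] [-3.14  0.    0.1 ] [ 0.03  0.63 -0.26]
knob 258 ((530.4734497070312, -23.25189208984375), (14.046098709106445, 41.995506286621094), 79.39932250976562) [531.29 -23.2  197.79]
pin 0  
tongue 161 ((534.6124877929688, -36.879150390625), (139.61402893066406, 51.91816329956055), 0.49853330850601196) [590.22 -19.01 142.81]
3.941637529384979
```

{"name": "step_arm", "arguments": {
  "increments": [
    {"slide": [0.0004, 0.0029, 0.02], "roll": 0},
    {"slide": [0.0004, 0.0029, 0.05], "roll": 0},
    {"slide": [0.0004, 0.0029, 0.0745], "roll": 0},
    {"slide": [0.0004, 0.0029, 0.0745], "roll": 0},
    {"slide": [0.0004, 0.0029, 0.0745], "roll": 0}
  ]
}}

```text
t: 8.55
eef_pos: [503.9, 167.1, 160.9]
tcp_rot: [-3.141, -0.001, 0.096]
ft_force: [0.2, 0.8, -0.0]
opening: 0.501
grip_force: 0.0
```

{"name": "step_arm", "arguments": {
  "increments": [
    {"slide": [0, 0, 0], "roll": 0},
    {"slide": [0, 0, 0], "roll": 0},
    {"slide": [0, 0, 0], "roll": 0},
    {"slide": [0, 0, 0], "roll": 0}
  ],
  "fingers": 0
}}

```text
t: 9.05
eef_pos: [503.3, 168.2, 160.3]
tcp_rot: [-3.14, -0.0, 0.096]
ft_force: [-1.2, 6.9, -0.2]
opening: 0.154
grip_force: 29.5
```

Run:
```python
from h import *
np.set_printoptions(precision=2,suppress=True)
s=state();print(s["eef_pos"],s["tcp_rot"],s["ft_force"],s["moment"])
```

```text
[503.28 168.16 160.28] [-3.14 -0.    0.1 ] [-1.25  6.89 -0.25] [1.45 0.31 0.03]
```

{"name": "step_arm", "arguments": {
  "increments": [
    {"slide": [0, -0.001, 0], "roll": 0},
    {"slide": [0, -0.002, 0], "roll": 0},
    {"slide": [0, -0.002, 0], "roll": 0}
  ]
}}

```text
t: 9.43
eef_pos: [503.3, 169.7, 160.4]
tcp_rot: [-3.142, -0.001, 0.097]
ft_force: [-0.8, 1.1, 4.4]
opening: 0.151
grip_force: 29.6
```

{"name": "step_arm", "arguments": {
  "increments": [
    {"slide": [0, 0, -0.01], "roll": 0},
    {"slide": [0, 0, -0.025], "roll": 0},
    {"slide": [0, 0, -0.045], "roll": 0},
    {"slide": [0, 0, -0.06], "roll": 0},
    {"slide": [0, 0, -0.06], "roll": 0}
  ]
}}

```text
t: 10.05
eef_pos: [503.5, 169.7, 221.4]
tcp_rot: [-3.141, -0.002, 0.097]
ft_force: [0.2, 0.0, -0.6]
opening: 0.152
grip_force: 29.6
```

Run:
```python
from h import *
np.set_printoptions(precision=2,suppress=True)
s=state();print(s["eef_pos"],s["tcp_rot"],s["ft_force"],s["moment"])
c=imaging.read_camera("scene");cv2.imwrite("pics/s3.png",cv2.resize(c["color"][130:280,340:540,::-1],(800,600),interpolation=cv2.INTER_CUBIC))
```

```text
[503.47 169.67 221.42] [-3.14 -0.    0.1 ] [ 0.19  0.03 -0.63] [-0.05  0.21  0.04]
```

View pics/s3.png

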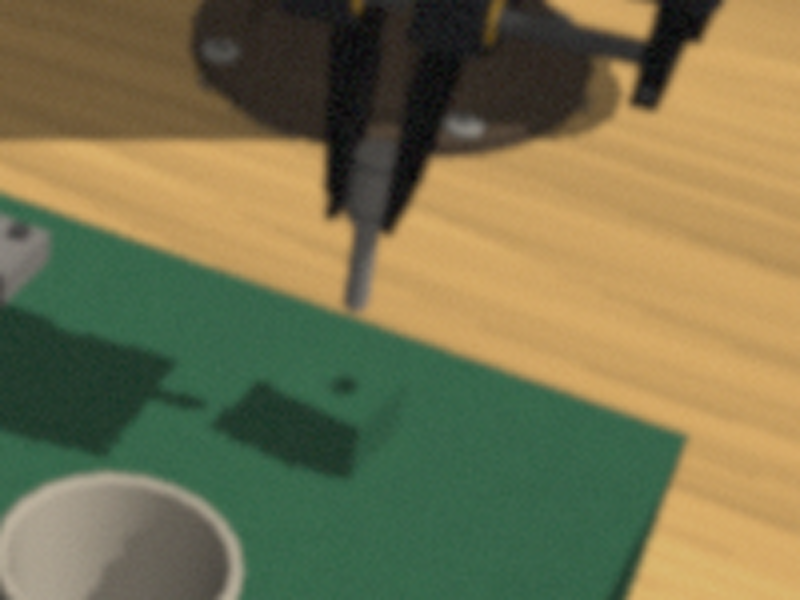

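Run:
```python
from h import *
np.set_printoptions(precision=2,suppress=True)
c=imaging.read_camera("scene")
e=np.array([503.5,169.7,221.4])
for dz in (10,0,-13,-40): print(dz,(proj(c,e+[0,0,dz])-[340,130])*4)
P=cloud(c);X,Y,Z=P[...,0],P[...,1],P[...,2]
m=(np.hypot(X-503,Y-170)<25)&(Z<209)&(Z>170)
q=P[m];print(len(q))
for a in range(172,210,4):
    k=q[(q[:,2]>=a)&(q[:,2]<a+4)]
    if len(k): print(a,k.mean(0),len(k),np.ptp(k[:,:2],axis=0))
q=P[(np.hypot(X-495,Y+23)<30)&(Z>156)&(Z<164)&(X<505)];print(cv2.minAreaRect(q[:,:2].astype(np.float32)))
```

```text
10 [373.62 181.4 ]
0 [368.79 206.35]
-13 [362.66 238.  ]
-40 [350.45 301.06]
111
180 [506.32 171.38 182.39] 12 [4.43 6.78]
184 [506.09 171.76 186.17] 15 [6.44 7.86]
188 [506.26 171.67 190.05] 15 [4.15 8.91]
192 [506.75 171.62 193.99] 15 [4.95 6.96]
196 [505.96 171.07 197.94] 17 [6.05 8.38]
200 [506.26 171.35 202.07] 18 [3.62 7.46]
204 [506.05 171.36 206.45] 15 [8.06 6.69]
208 [506.43 169.98 208.51] 4 [1.56 6.85]
((485.57318115234375, -23.96851921081543), (39.354949951171875, 26.77349090576172), 1.8275200128555298)
```

{"name": "step_arm", "arguments": {
  "increments": [
    {"slide": [-0.0066, 0.0479, 0], "roll": 0},
    {"slide": [-0.0132, 0.0958, 0], "roll": 0},
    {"slide": [-0.0198, 0.1437, 0], "roll": 0},
    {"slide": [-0.0264, 0.1916, 0], "roll": 0},
    {"slide": [-0.0264, 0.1916, 0], "roll": 0}
  ]
}}

```text
t: 10.78
eef_pos: [495.0, -26.1, 219.4]
tcp_rot: [-3.141, 0.001, 0.093]
ft_force: [0.7, -0.0, 0.0]
opening: 0.149
grip_force: 29.8
```

{"name": "step_arm", "arguments": {
  "increments": [
    {"slide": [0, 0, 0.01], "roll": 0},
    {"slide": [0, 0, 0.01], "roll": 0}
  ]
}}

```text
t: 11.02
eef_pos: [494.9, -22.6, 209.0]
tcp_rot: [-3.141, 0.002, 0.098]
ft_force: [0.7, -0.4, -0.6]
opening: 0.151
grip_force: 29.8
```

Run:
```python
from h import *
np.set_printoptions(precision=2,suppress=True)
s=state();e=s["eef_pos"];print(e,s["tcp_rot"],s["ft_force"],s["moment"])
c=imaging.read_camera("scene");P=cloud(c);X,Y,Z=P[...,0],P[...,1],P[...,2]
for a in range(163,195,4):
    k=P[(np.hypot(X-e[0],Y-e[1])<12)&(Z>=a)&(Z<a+4)]
    if len(k): print(a,k.mean(0),len(k))
cv2.imwrite("pics/s4.png",cv2.resize(c["color"][140:215,265:365,::-1],(800,600),interpolation=cv2.INTER_CUBIC))
for z in(171,160):print(z,(proj(c,[e[0]-1,e[1],z])-[265,140])*8)
print((proj(c,[494.8,-23.6,160])-[265,140])*8,(proj(c,[496.4,-22.6,160])-[265,140])*8)
```

```text
[494.87 -22.58 208.96] [-3.14  0.    0.1 ] [ 0.69 -0.39 -0.61] [-0.08  0.2  -0.01]
167 [497.36 -20.87 169.99] 7
171 [496.85 -20.53 172.82] 11
175 [497.47 -20.24 177.  ] 14
179 [497.51 -20.87 180.96] 13
183 [497.74 -19.81 185.28] 13
187 [497.24 -20.3  189.25] 13
191 [497.71 -20.34 193.28] 14
171 [437.05 222.2 ]
160 [437.05 268.19]
[430.42 268.7 ] [430.03 273.69]
```

View pics/s4.png

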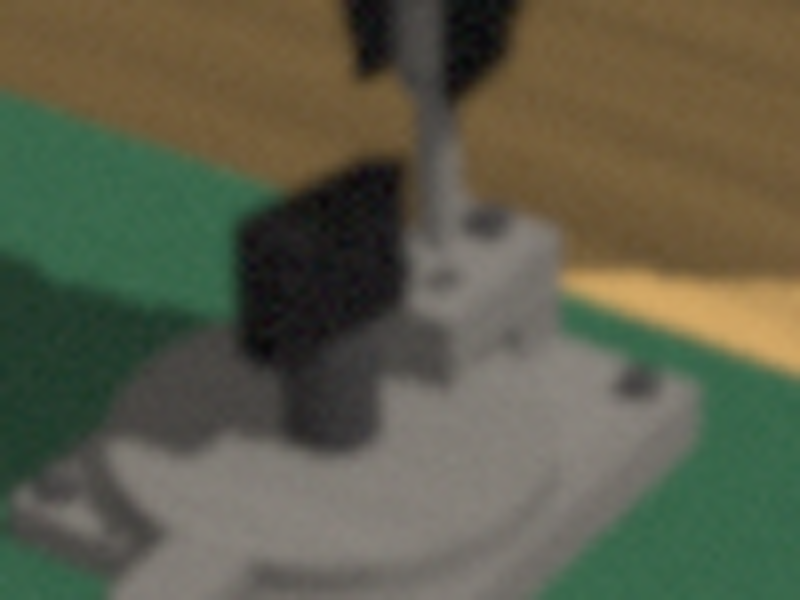

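Run:
```python
from h import *
np.set_printoptions(precision=2,suppress=True)
s=state();e=s["eef_pos"];print(e,s["ft_force"])
c=imaging.read_camera("scene")
g=cv2.cvtColor(c["color"],cv2.COLOR_RGB2GRAY).astype(int)
print(g[168:180,314:327])
for p in((442,277),(438,240),(440,274),(445,280)):
    print(p,atz(c,((p[0]+.5)/8-.5+265,(p[1]+.5)/8-.5+140),160),atz(c,((p[0]+.5)/8-.5+265,(p[1]+.5)/8-.5+140),169))
P=cloud(c);print(P[170:178,318:324,2])
```

```text
[495.1  -22.58 209.42] [-0.07  0.88 -1.54]
[[ 33  56  78  84  84  93 105 107 101  86  71  67  72]
 [ 36  63  87  95  91  96 104 110 111 103  92  88  89]
 [ 39  71  98 107 100 101 109 116 121 121 118 111 113]
 [ 39  70 102 118 116 113 114 124 126 127 127 125 125]
 [ 41  68  99 124 125 121 117 120 124 129 129 130 131]
 [ 40  61  94 116 118 109 110 111 121 127 130 131 131]
 [ 35  59  87 106 106  98  92  97 113 125 132 127 128]
 [ 35  63  88 103 103  95  93 101 116 127 130 127 124]
 [ 41  64  94 110 110 111 107 114 123 128 126 122 119]
 [ 43  72 100 117 122 123 124 125 128 124 121 119 115]
 [ 54  74  97 111 118 126 125 127 126 121 118 114 114]
 [ 65  72  87  95 104 111 118 121 122 117 114 113 113]]
(442, 277) [495.36 -21.2  160.  ] [506.97 -13.27 169.  ]
(438, 240) [484.14 -29.88 160.  ] [496.01 -21.75 169.  ]
(440, 274) [494.66 -22.18 160.  ] [506.28 -14.22 169.  ]
(445, 280) [495.94 -20.06 160.  ] [507.54 -12.15 169.  ]
[[171.29 169.96 170.01 168.82 158.19 159.06]
 [159.18 159.15 159.4  159.29 159.3  159.62]
 [159.7  159.45 159.48 158.9  157.69 159.98]
 [158.76 157.96 158.6  159.55 159.41 159.89]
 [156.59 156.27 155.93 156.62 157.99 160.05]
 [153.32 154.52 154.75 155.21 159.16 159.42]
 [158.53 160.03 159.91 160.1  159.19 159.06]
 [159.93 159.85 158.85 160.15 159.55 160.24]]
```

{"name": "step_arm", "arguments": {
  "increments": [
    {"slide": [0.0006, 0, 0.004], "roll": 0},
    {"slide": [0.0006, 0, 0.007], "roll": 0},
    {"slide": [0.0006, 0, 0.009], "roll": 0},
    {"slide": [0.0006, 0, 0.011], "roll": 0},
    {"slide": [0.0006, 0, 0.011], "roll": 0}
  ]
}}

```text
t: 11.75
eef_pos: [495.8, -23.6, 199.0]
tcp_rot: [-3.142, 0.0, 0.097]
ft_force: [-0.1, 0.4, -0.9]
opening: 0.153
grip_force: 29.8
```

{"name": "step_arm", "arguments": {
  "increments": [
    {"slide": [0, 0, 0.001], "roll": 0},
    {"slide": [0, 0, 0.002], "roll": 0},
    {"slide": [0, 0, 0.003], "roll": 0},
    {"slide": [0, 0, 0.003], "roll": 0}
  ]
}}

```text
t: 12.25
eef_pos: [495.9, -23.6, 196.0]
tcp_rot: [-3.142, 0.0, 0.097]
ft_force: [-1.0, -1.1, -0.3]
opening: 0.153
grip_force: 29.8
```

{"name": "step_arm", "arguments": {
  "increments": [
    {"slide": [0, 0, 0.002], "roll": 0},
    {"slide": [0, 0, 0.004], "roll": 0},
    {"slide": [0, 0, 0.006], "roll": 0},
    {"slide": [0, 0, 0.006], "roll": 0}
  ]
}}

```text
t: 12.75
eef_pos: [495.8, -23.6, 189.9]
tcp_rot: [-3.141, 0.0, 0.097]
ft_force: [0.0, -2.1, -2.6]
opening: 0.15
grip_force: 29.8
```

{"name": "step_arm", "arguments": {
  "increments": [
    {"slide": [0, 0.0003, 0.002], "roll": 0},
    {"slide": [0, 0.0004, 0.004], "roll": 0},
    {"slide": [0, 0.0004, 0.0055], "roll": 0},
    {"slide": [0, 0.0004, 0.0055], "roll": 0}
  ]
}}

```text
t: 13.25
eef_pos: [495.9, -23.9, 184.4]
tcp_rot: [-3.141, 0.0, 0.097]
ft_force: [-0.7, -0.6, -0.4]
opening: 0.151
grip_force: 29.8
```

{"name": "step_arm", "arguments": {
  "increments": [
    {"slide": [0, 0, 0.001], "roll": 0},
    {"slide": [0, 0, 0.002], "roll": 0},
    {"slide": [0, 0, 0.002], "roll": 0}
  ]
}}

```text
t: 13.62
eef_pos: [496.0, -24.0, 182.7]
tcp_rot: [3.142, -0.0, 0.097]
ft_force: [-0.7, -1.6, -0.0]
opening: 0.148
grip_force: 29.8
```

{"name": "step_arm", "arguments": {
  "increments": [
    {"slide": [0, 0, 0.001], "roll": 0},
    {"slide": [0, 0, 0.002], "roll": 0},
    {"slide": [0, 0, 0.002], "roll": 0}
  ]
}}

```text
t: 14.0
eef_pos: [495.9, -24.1, 180.5]
tcp_rot: [3.141, 0.0, 0.097]
ft_force: [-1.9, -3.0, -0.3]
opening: 0.153
grip_force: 29.8
```

{"name": "step_arm", "arguments": {
  "increments": [
    {"slide": [0, 0.0003, 0.0015], "roll": 0},
    {"slide": [-0.0003, 0.0003, 0.003], "roll": 0},
    {"slide": [-0.0003, 0.0003, 0.003], "roll": 0}
  ]
}}

```text
t: 14.38
eef_pos: [495.7, -24.3, 177.4]
tcp_rot: [-3.141, 0.0, 0.097]
ft_force: [-0.3, -2.6, -0.8]
opening: 0.15
grip_force: 29.8
```

Run:
```python
from h import *
np.set_printoptions(precision=2,suppress=True)
s=state();e=s["eef_pos"];print(e,s["ft_force"],s["moment"])
c=imaging.read_camera("scene")
cv2.imwrite("pics/s5.png",cv2.resize(c["color"][140:215,265:365,::-1],(800,600),interpolation=cv2.INTER_CUBIC))
```

```text
[495.71 -24.31 177.4 ] [-0.31 -2.56 -0.82] [-0.63  0.26 -0.01]
```

View pics/s5.png

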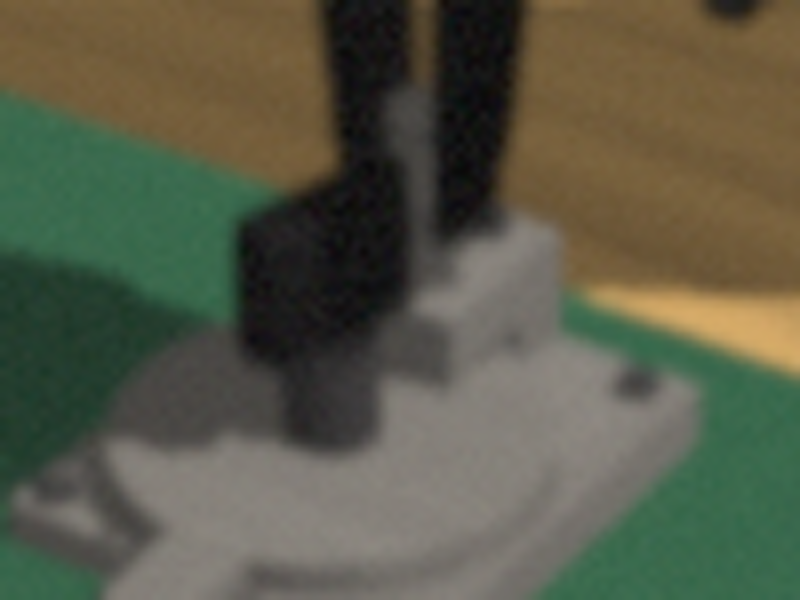

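```bash
cat > pin.py <<'E'
from h import *
np.set_printoptions(precision=2,suppress=True)
s=state();e=s["eef_pos"];print(e,s["ft_force"],s["moment"])
for n in("scene","top"):
    c=imaging.read_camera(n);P=cloud(c);C=c["color"].astype(int)
    m=(np.hypot(P[...,0]-495.5,P[...,1]+23.5)<11)&(P[...,2]>165)&(P[...,2]<225)&(C.mean(-1)>60)
    q=P[m];print(n,len(q),np.percentile(q[:,2],[5,50,90,97,100]) if len(q) else '',q[q[:,2]>np.percentile(q[:,2],70)].mean(0) if len(q) else '')
    m=(np.hypot(P[...,0]-530.9,P[...,1]+23.1)>50)&(P[...,0]>584)&(P[...,0]<606)&(abs(P[...,1]+23)<30)&(abs(P[...,2]-143)<4)
    q=P[m]
    if len(q)>10: d=q[:,:2].mean(0)-[530.9,-23.1];print("tongue",len(q),d,np.degrees(np.arctan2(d[1],d[0])))
E
python3 pin.py; python3 -c "
from h import *
c=imaging.read_camera('scene')
for z in (201,207): print(z,(proj(c,[495,-24,z])-[265,140])*8)"
```

```text
[495.69 -24.28 177.43] [-0.91 -2.64 -1.34] [-0.64  0.28  0.02]
scene 66 [166.7  193.42 200.46 201.   223.24] [498.   -25.95 201.43]
tongue 113 [63.84  4.32] 3.872389576714837
top 0  
tongue 117 [62.88  2.49] 2.268201098947076
201 [427.9181584   92.42814495]
207 [427.86514748  65.54504198]
```

{"name": "step_arm", "arguments": {
  "increments": [
    {"slide": [0, 0, 0.002], "roll": 0},
    {"slide": [0, 0, 0.004], "roll": 0},
    {"slide": [0, 0, 0.005], "roll": 0},
    {"slide": [0, 0, 0.005], "roll": 0}
  ]
}}

```text
t: 15.08
eef_pos: [495.7, -24.3, 172.5]
tcp_rot: [-3.141, 0.0, 0.097]
ft_force: [0.1, -2.6, -1.0]
opening: 0.151
grip_force: 29.8
```

{"name": "step_arm", "arguments": {
  "increments": [
    {"slide": [0, 0, 0.002], "roll": 0},
    {"slide": [0, 0, 0.004], "roll": 0},
    {"slide": [0, 0, 0.006], "roll": 0},
    {"slide": [0, 0, 0.006], "roll": 0}
  ]
}}

```text
t: 15.58
eef_pos: [495.6, -24.3, 166.4]
tcp_rot: [-3.141, 0.0, 0.097]
ft_force: [-0.1, -2.7, -1.5]
opening: 0.153
grip_force: 29.8
```

{"name": "step_arm", "arguments": {
  "increments": [
    {"slide": [0, 0, 0.001], "roll": 0},
    {"slide": [0, 0, 0.002], "roll": 0},
    {"slide": [0, 0, 0.002], "roll": 0}
  ]
}}

```text
t: 15.95
eef_pos: [495.7, -24.3, 164.6]
tcp_rot: [-3.141, 0.0, 0.097]
ft_force: [-1.3, -1.6, 0.5]
opening: 0.153
grip_force: 29.8
```

{"name": "step_arm", "arguments": {
  "increments": [
    {"slide": [0, 0, 0.0005], "roll": 0},
    {"slide": [0, 0, 0.001], "roll": 0},
    {"slide": [0, 0, 0.0015], "roll": 0},
    {"slide": [0, 0, 0.0015], "roll": 0}
  ]
}}

```text
t: 16.45
eef_pos: [495.8, -24.3, 163.7]
tcp_rot: [3.142, -0.001, 0.097]
ft_force: [-3.1, -0.3, 7.5]
opening: 0.151
grip_force: 29.9
```

{"name": "step_arm", "arguments": {
  "increments": [
    {"slide": [0, 0, 0], "roll": 0},
    {"slide": [0, 0, 0], "roll": 0},
    {"slide": [0, 0, 0], "roll": 0},
    {"slide": [0, 0, -0.03], "roll": 0},
    {"slide": [0, 0, -0.06], "roll": 0}
  ],
  "fingers": 0.35
}}

```text
t: 17.08
eef_pos: [495.6, -24.2, 223.6]
tcp_rot: [-3.141, 0.001, 0.097]
ft_force: [0.6, -1.0, 0.6]
opening: 0.347
grip_force: 0.0
```

{"name": "step_arm", "arguments": {
  "increments": [
    {"slide": [0, -0.05, -0.02], "roll": 0},
    {"slide": [0, -0.1, -0.04], "roll": 0},
    {"slide": [0, -0.16, -0.05], "roll": 0},
    {"slide": [0, -0.22, -0.06], "roll": 0},
    {"slide": [0, -0.22, -0.06], "roll": 0}
  ]
}}

```text
t: 17.7
eef_pos: [473.9, 198.0, 283.7]
tcp_rot: [-3.141, -0.001, 0.102]
ft_force: [-0.2, -0.3, 0.0]
opening: 0.353
grip_force: 0.0
```

```bash
python3 pin.py
python3 - <<'E'
from h import *
out=[]
for n,(u,v,s) in dict(scene=(255,145,110),top=(305,235,110)).items():
    c=imaging.read_camera(n)
    out.append(cv2.resize(c["color"][v:v+s,u:u+s,::-1],(400,400),interpolation=cv2.INTER_CUBIC))
cv2.imwrite("pics/crop6.png",np.hstack(out))
E
```

```text
[473.88 197.98 283.65] [-0.19 -0.28  0.02] [-0.08  0.2  -0.02]
scene 98 [166.52 180.59 186.65 187.51 187.77] [495.5  -23.28 186.49]
tongue 106 [64.31  4.06] 3.6126293417377027
top 94 [184.52 186.73 188.31 188.95 190.04] [493.84 -24.12 188.22]
tongue 127 [62.4   3.14] 2.876967997791715
```

View pics/crop6.png

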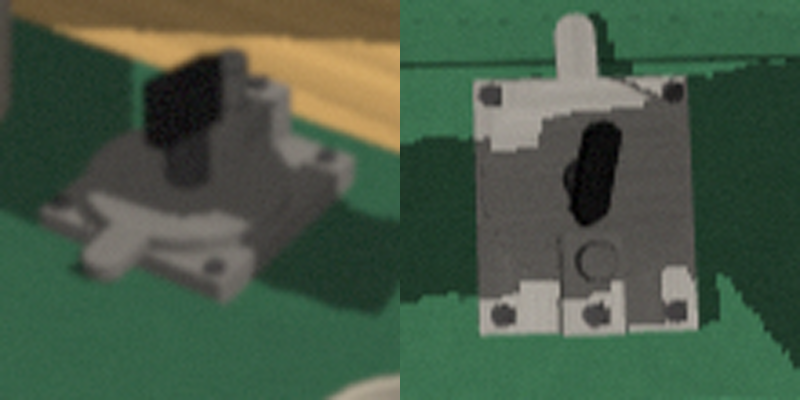

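The head's top is at 187 mm, which is its flush height. The tongue lies over the lid, and the gripper is clear.

```bash
python3 -c "
from cell import env
print(env.job_done())"
```

```text
the job is handed in; nothing more can be done
None
```

The lid is fastened and the job handed in at about 18 s: the tongue lies over the lid's front edge, the pin sits flush in the guide through the collar without being forced, and the gripper has let go and is clear of everything.

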